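# Circlip over the band-saw stub axle

## Robot

A 6-joint arm with a two-finger parallel gripper is mounted at the origin on the work surface. World frame = base frame: x ahead of the robot, y to its left, z up, the work surface at z = 0. Lengths are in m, angles in rad, forces in N, time in s.
With the tool pointing down it reaches from about 0.325 to 0.85 m from the base axis. Payload 4.4 kg.
Tool frame: the origin (TCP) lies at the very end of the fingers, on their centre line; the grasp point (between the pads) lies 19 mm behind it (arm.grip_depth is the distance from the TCP to the grasp point, in m); z points along the fingers, x is the direction in which the jaws open and shut, and the axes are right-handed (so a half turn about z gives the same grasp; the last joint's range is limited). The gripper opens to 94 mm and grips with 3 to 60 N. Pads are 16 mm wide; open, the fingers measure 119 mm over their backs; the gripper's body (75 mm by 177 mm) begins 78 mm behind the grasp point.
Start: joints at [1.004, 0.207, 1.542, -0, 1.393, -0.15], TCP at [0.233, 0.526, 0.205] pointing down, gripper open.
Joint ranges: [-2.73, 2.73], [-0.86, 2.22], [0.23, 2.46], [-1.11, 4.25], [0.08, 2.63], [-2.82, 2.82]. Speed limits (rad/s): [2.79, 2.79, 3.14, 3.14, 3.14, 3.14].

## Interface

Orientations are given as a unit quaternion [x, y, z, w].
In Python, from plant import arm gives the robot as it stands. The module is installed in compiled form; this text tells all that it offers.
- The arm moves only by the shell command python3 -m handwheel 'ROWS' [OPENING]. ROWS is JSON, a list of rows, each a list of 4 numbers: the shift along the world's x, y, z in m, then the turn about the world's z in rad. A call has exactly 5 rows; each row shifts and turns the commanded pose from where the row before left it; what a row does not reach is not made up. A row lasts 1/8 s, in which the tool goes at most 62.5 mm and 10.7 degrees, less where a joint would pass 70% of its speed; a pose out of reach is approached as far as the arm can. A call with a gripper value outside its range is refused whole. OPENING is the finger opening in m, from 0 to 0.094, set as the call begins (- or left out, the last holds). The fingers move at their own pace and stop on an object; the grip force is fixed at half the most. Time passes only in rows, so rows that do not move let the fingers close, or fill a call up. It gives the time, the measured TCP pose, the force and the opening at its end, in the units of the state.
- arm.get_state(): the state, without advancing time (a new reading comes with each control period).
- arm.capture(name): name is "scene" or "top" or "wrist"; returns a dict with "frame" (420x560x3 uint8, red, green, blue), "intrinsics" (3x3 intrinsics, pixels), "R" (3x3) and "t" (3): a world point X has camera coordinates R X + t. Camera axes: x right, y down, z forward; pixel columns grow to the right and rows downward; lengths in m; the calibration is good to about 2 mm. A picture is of the moment at which its call begins. There is no depth.
- arm.sign_off(): hands the job in, once; it reports no verdict.
The state is a dict: "time_s": time; "joint_pos": joint angles; "qd": joint speeds; "effort": joint torques, N m; "ee_pos": TCP position; "ee_rot": TCP orientation; "ft_force": force on the tool from outside, world axes, zero at the start; "wrist_torque": the same for the moment, N m; "grip_width": finger opening in m.
Only numpy, scipy, OpenCV 4.12 (cv2) and the standard library are available. Lean on these libraries where they do the work, as an engineer would, in place of code of your own. Each camera call takes 0.05 s, during which the arm holds its last target. There are 200 camera calls.

## Task

Take the circlip pliers from the wooden cradle, squeeze the handles right up to their stop so that the retaining ring on the tips is spread wide, and slide the spread ring over the end of the upright stub axle, without forcing it, down to the groove just above the thrust washer. Finish holding it there: handles still squeezed to the stop, the ring level and wide open around the groove, touching the washer lightly or not at all. Leave the other things on the bench where they are.

Things in the scene. Friction and masses are not known exactly. Their poses are not given: they have to be found in the camera images.
- spread (a joint): squeeze of the pliers: turn of each handle from rest, rad. 0 = let go (handles 57 mm over their outsides at the grip place, ring closed); 0.178 = at the stop screw (34 mm, handles parallel, ring fully spread). A spring opens them again: 4 N at the grip place starts the squeeze, 10 N holds it at the stop, 20 to 80 N does no harm. The ring just passes the shaft at 0.09, with no play
- pliers: right-angle circlip pliers, steel, black grips, 225 mm long, 0.25 kg; handles side by side in a level plane, 30 mm tips bent straight down. Origin: on the pivot, level with the handles' undersides. x from handles to tips (always the middle line), y to the left handle, z up. Handles end 130 mm behind the pivot; jaws 80 mm long. Squeezing spreads the tips
- pliers_grip (a point): place to grip: midway between the handles, 62 mm behind the pivot, half-way up them (16 mm high, flat upright outer faces, each 11 mm thick). Axes as the pliers'. Squeeze along y from outside both handles. In the cradle the space beside and under the handles is free from 35 mm behind to 50 mm ahead of this point and 40 mm below it
- ring_center (a point): steel retaining ring held firmly on the pliers' tips by its eyes; 3 mm thick, 45 mm outside, gap towards the pliers. Point: centre of the spread opening, in the mid-plane, 38 mm below pliers_grip, 160 mm ahead of it. z = ring's axis. Opening 36.6 mm at rest (cannot pass the shaft), about 44 mm fully spread (2 mm play all round)
- axle: band-saw drive stub, bolted down: grey flange 150 x 150 x 16 mm, grooved aluminium pulley 120 mm across with its top at 59 mm, steel thrust washer 60 mm across with its top face 63 mm above the bench, and the upright steel shaft, 40 mm across, in the middle. Origin: on the bench under the shaft; z up the shaft
- groove (a point): on the shaft's axis at the middle of the ring groove, 65.5 mm above the bench. The groove is 5 mm wide and 36 mm across; its lower edge is the washer's top face, so a ring resting on the washer is level with it (ring mid-plane 1 mm below this point)
- stub_end (a point): centre of the shaft's top end, 85 mm above the bench; the last 3 mm are chamfered down to 34 mm across
- cradle: wooden cradle on which the pliers lie: plywood base 185 x 120 x 9 mm with two cross battens, 110 mm long and 24 mm wide, tops 46 mm above the bench, one under the pivot and one under the handle ends; fixed. Origin on the bench, under the pliers' pivot; x along the pliers
- grease_mid (a point): bystander: steel grease tin 64 mm across and 52 mm high; its centre
- bearing_mid (a point): bystander: spare bearing ring 62 mm across and 16 mm high; its centre
- spanner_grip (a point): bystander: spanner 170 mm long lying flat; a point on its handle
- offcut_mid (a point): bystander: wooden offcut 90 x 60 x 22 mm; its centre
Things that resemble listed ones, but are neither listed nor needed, are in the scene too. Several things have the shape of the cradle; the one meant has the colours described above.

How it is judged:
By the outcome, as a careful person would: the job done as asked, in the order asked, and still so for the second after the job is handed in, while the arm keeps its last pose, push and grip.
It also fails if it takes over 40 s, if anything falls off the work surface, if the arm or the gripper's body presses on something with over 40 N, if the wrist force passes 120 N, or if a joint passes its speed limit or range.

## Working session

There is one attempt and no reset: what is moved stays moved. The work goes in short steps, Python scripts to look and compute and a shell command to move; the robot and the scene stay as the last step left them, time stands still between calls to the robot, and variables do not carry over. Pictures are saved under pics/ and viewed, about 8 in all and at most 12, crops included, and the job is handed in when it is done.

```bash
mkdir -p pics; cat > h.py <<'E'
import numpy as np, cv2
from plant import arm
def snap(n, f):
    c=arm.capture(n); cv2.imwrite('pics/'+f+'.png', c['frame'][:,:,::-1]); np.savez('pics/'+f+'.npz',**{k:np.array(v) for k,v in c.items()}); return c
def load(f): return np.load('pics/'+f+'.npz')
def ray(c,u,v):
    d=c['R'].T@np.linalg.solve(c['intrinsics'],[u,v,1.]); o=-c['R'].T@c['t']; return o,d
def onz(c,u,v,z):
    o,d=ray(c,u,v); return o+d*(z-o[2])/d[2]
def proj(c,X):
    p=c['intrinsics']@(c['R']@np.array(X)+c['t']); return p[:2]/p[2]
E
python3 - <<'E'
from h import *
a=snap('scene','s0'); b=snap('top','t0')
print(-b['R'].T@b['t'],-a['R'].T@a['t'])
im=np.vstack([a['frame'],b['frame']])
s=arm.get_state(); print(s['ee_pos'],s['ee_rot'],s['ft_force'],s['time_s'],s['grip_width'])
E
```

```text
[ 0.32975183 -0.02113051  1.42913727] [ 1.31910218 -0.76923168  0.89111885]
[0.23239243 0.52517162 0.20441558] [ 8.38104571e-01  5.45508680e-01 -9.18289742e-04  4.06309142e-04] [ 0.23393283  0.30558365 -0.05559627] 0.1 0.09350442581673316
```

View pics/t0.png

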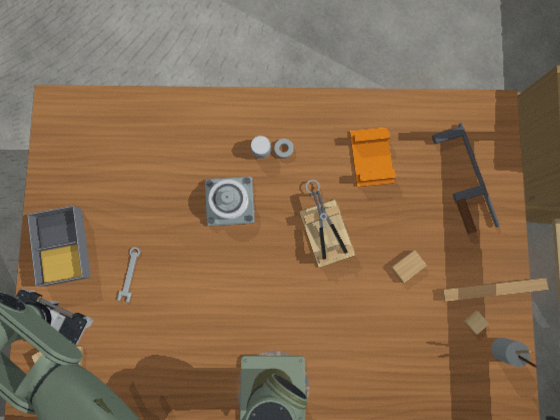

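View pics/s0.png

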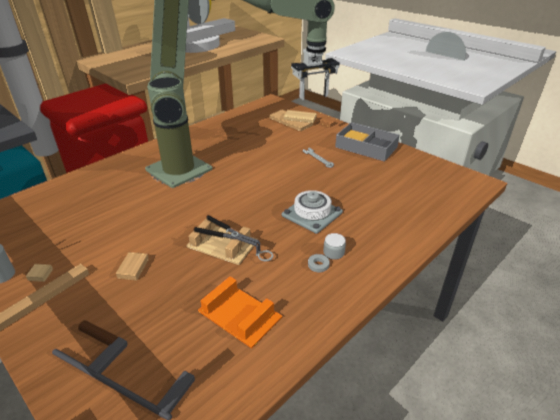

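The top view shows the pliers lying in the wooden cradle near (327,233), with the ring at (312,187). The axle is at (229,197), the tin at (261,147), the bearing at (284,148) and the offcut at (409,266). The scene view agrees. Next I'll zoom in on the pliers and axle.

```bash
python3 - <<'E'
from h import *
b=load('t0'); f=b['frame']
cv2.imwrite('pics/t0z.png',cv2.resize(f[165:275,195:365],None,fx=4.5,fy=4.5,interpolation=cv2.INTER_CUBIC)[:,:,::-1])
for n,u,v,z in [('ring',312,187,.028),('stub',229,197,.085),('pivot',323,205,.06)]: print(n,onz(b,u,v,z))
# dark handles
hsv=cv2.cvtColor(f,cv2.COLOR_RGB2HSV); m=(hsv[...,2]<60).astype(np.uint8); m[:, :295]=0;m[:,360:]=0;m[:195]=0;m[265:]=0
n,l,st,ce=cv2.connectedComponentsWithStats(m)
for i in range(1,n):
    if st[i,4]>15: 
        r=cv2.minAreaRect(np.argwhere(l==i)[:,::-1].astype(np.float32)); print(st[i],ce[i],r)
E
```

```text
ring [ 0.61059516 -0.11875522  0.028     ]
stub [0.56619648 0.13444598 0.085     ]
pivot [ 0.54853956 -0.15008018  0.06      ]
[330 224  17  29  87] [338.40229885 237.96551724] ((338.2904968261719, 237.8484649658203), (31.3002986907959, 2.8139429092407227), 62.44719314575195)
[320 227   6  32  91] [322.27472527 242.6043956 ] ((322.263427734375, 242.52842712402344), (31.136615753173828, 2.938915252685547), 83.1572265625)
```

View pics/t0z.png

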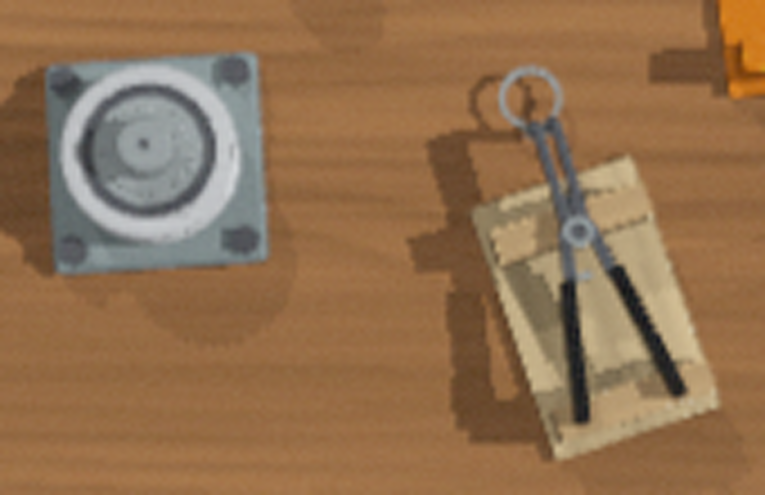

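The zoom shows the pivot at about (323.2,216.6), the ring centre at (313,186.6), the shaft top at (227,197), and the grips at (338.3,237.8) and (322.3,242.5).

```bash
python3 - <<'E'
from h import *
from scipy.spatial.transform import Rotation as Ro
b=load('t0')
P=onz(b,323.2,216.6,.065); G=(onz(b,338.3,237.8,.062)+onz(b,322.3,242.5,.062))/2; R=onz(b,313,186.6,.018); S=onz(b,227,197,.085)
print('pivot',P,'gripmid',G,'ring',R,'stub',S, np.linalg.norm((R-P)[:2]),'expect .098')
for n,d in [('PR',R-P),('GP',P-G),('GR',R-G)]: print(n,np.arctan2(d[1],d[0]))
d=(R-G)[:2];d/=np.linalg.norm(d); a=np.arctan2(d[1],d[0])
g1=P[:2]-.062*d; g2=R[:2]-.16*d; print('grip pt',g1,g2)
s=arm.get_state(); T=Ro.from_quat(s['ee_rot']).as_matrix(); x=np.arctan2(T[1,0],T[0,0]); print('xang',x,'turn',a+np.pi/2-x, a-np.pi/2-x)
g=(g1+g2)/2; print('shift',g-s['ee_pos'][:2])
w=snap('wrist','w0'); print('cam in tool', T.T@(-w['R'].T@w['t']-s['ee_pos']), T.T@w['R'].T[:,2], T.T@w['R'].T[:,0])
E
```

```text
pivot [ 0.51214899 -0.15006545  0.065     ] gripmid [ 0.44112701 -0.17147967  0.062     ] ring [ 0.61391942 -0.12261905  0.018     ] stub [0.56613932 0.14044442 0.085     ] 0.10540647644243172 expect .098
PR 0.2634222469337682
GP 0.2928465155313633
GR 0.27557606931341433
grip pt [ 0.45248833 -0.16693573] [ 0.45995644 -0.16615526]
xang 1.1539928451987926 turn 0.6923795509095183 -2.449213102680275
shift [ 0.22382996 -0.69171712]
cam in tool [ 5.18952123e-05 -8.31241359e-02 -1.77778699e-01] [4.12864333e-04 2.82545627e-01 9.59253771e-01] [ 9.99999899e-01  5.23844487e-05 -4.45831229e-04]
```

```bash
python3 -m handwheel '[[0.015,-0.046,0,0.046],[0.015,-0.046,0,0.046],[0.015,-0.046,0,0.046],[0.015,-0.046,0,0.046],[0.015,-0.046,0,0.046]]' 0.094
python3 -m handwheel '[[0.015,-0.046,0,0.046],[0.015,-0.046,0,0.046],[0.015,-0.046,0,0.046],[0.015,-0.046,0,0.046],[0.015,-0.046,0,0.046]]'
python3 -m handwheel '[[0.015,-0.046,0,0.046],[0.015,-0.046,0,0.046],[0.015,-0.046,0,0.046],[0.015,-0.046,0,0.046],[0,0,0,0]]'
python3 - <<'E'
from h import *
s=arm.get_state(); print(s['time_s'],s['ee_pos'],s['joint_pos'])
snap('wrist','w1')
E
```

```text
time_s: 0.78
ee_pos: [0.3079, 0.2942, 0.2052]
ee_rot: [0.769, 0.639, -0.0, 0.0]
ft_force: [0.8, -0.3, 0.7]
grip_width: 0.0941
time_s: 1.4
ee_pos: [0.3829, 0.0643, 0.2054]
ee_rot: [0.691, 0.723, 0.0, 0.0]
ft_force: [0.6, 0.3, 0.9]
grip_width: 0.0938
time_s: 2.02
ee_pos: [0.4432, -0.1209, 0.2052]
ee_rot: [0.624, 0.781, -0.0, -0.0]
ft_force: [-0.9, 0.1, 0.4]
grip_width: 0.0938
2.025 [ 0.44319708 -0.12088309  0.2052112 ] [-4.54699260e-01 -4.42995548e-02  1.81239639e+00 -4.53031367e-04
  1.37365913e+00 -2.24813125e+00]
```

View pics/w1.png

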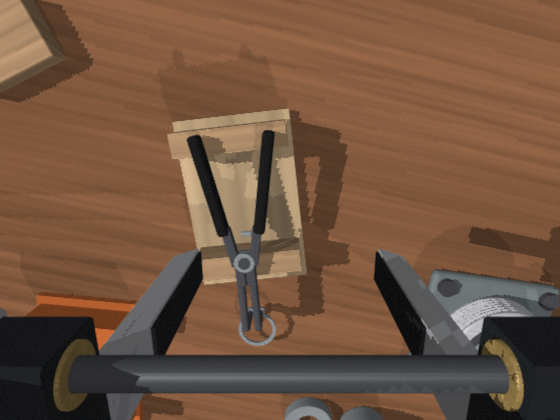

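The wrist view shows the pliers pointing towards the bottom of the image. The pivot is at (244,263), the ring centre at (257,328), and the black grips run (194,140)–(222,232) and (268,134)–(260,230).

```bash
python3 - <<'E'
from h import *
from scipy.spatial.transform import Rotation as Ro
b=load('w1'); f=b['frame']
hsv=cv2.cvtColor(f,cv2.COLOR_RGB2HSV); m=(hsv[...,2]<45).astype(np.uint8); m[:125]=0; m[238:]=0; m[:,:180]=0; m[:,285:]=0
n,l,st,ce=cv2.connectedComponentsWithStats(m); G=[]
for i in range(1,n):
    if st[i,4]>300:
        pts=np.argwhere(l==i)[:,::-1].astype(np.float32); r=cv2.minAreaRect(pts); v=cv2.fitLine(pts,cv2.DIST_HUBER,0,.01,.01).ravel(); print(st[i],r,v); G.append((ce[i],v))
P=onz(b,244,263,.065); R=onz(b,257.5,328,.0175)
# handle axes in world, intersect each with offset from pivot
c=[onz(b,*g[0],.060) for g in G]; d=[]
for g in G:
    q=onz(b,*(g[0]+20*g[1][:2]),.060)-onz(b,*g[0],.060); q=q[:2]/np.linalg.norm(q); q*=np.sign(q[0]); d.append(q)
print('handle angles',[np.arctan2(q[1],q[0]) for q in d], [x for x in c])
a=np.mean([np.arctan2(q[1],q[0]) for q in d]); m=np.mean(c,0)
print('P',P,'R',R,'mid',m,'axis',a,'PR',np.arctan2(*(R-P)[1::-1]),np.linalg.norm((R-P)[:2]),'MR',np.arctan2(*(R-m)[1::-1]))
u=np.array([np.cos(a),np.sin(a)]); print('grip',P[:2]-.062*u,R[:2]-.16*u)
s=arm.get_state();T=Ro.from_quat(s['ee_rot']).as_matrix(); x=np.arctan2(T[1,0],T[0,0]); print(s['ee_pos'],x, a+np.pi/2-x)
E
```

```text
[ 254  131   20  103 1115] ((263.54510498046875, 182.00411987304688), (11.226431846618652, 102.93914794921875), 5.19442892074585) [ 9.4860949e-02 -9.9549055e-01  2.6346277e+02  1.8168712e+02]
[ 188  135   43  102 1327] ((208.93223571777344, 185.83279418945312), (104.68592834472656, 13.342828750610352), 72.0308609008789) [  0.30316794   0.9529371  208.5004     185.37578   ]
handle angles [np.float64(0.11008433147124477), np.float64(0.46712365191834154)] [array([ 0.43068213, -0.14629235,  0.06      ]), array([ 0.44514927, -0.19508226,  0.06      ])]
P [ 0.51234077 -0.14832299  0.065     ] R [ 0.61289147 -0.11876208  0.0175    ] mid [ 0.4379157 -0.1706873  0.06     ] axis 0.28860399169479317 PR 0.2859339957128375 0.10480596568663675 MR 0.2884785822008226
grip [ 0.45290496 -0.16596907] [ 0.45950873 -0.16430036]
[ 0.44259868 -0.11914252  0.20501896] 1.7949098451187124 0.06449047337097724
```

```bash
python3 -m handwheel '[[0.006,-0.024,0,0.0325],[0.005,-0.024,0,0.032],[0,0,-0.04,0],[0,0,-0.04,0],[0,0,-0.03,0]]'
python3 -m handwheel '[[0,0,0,0],[0,0,-0.02,0],[0,0,-0.02,0],[0,0,-0.02,0],[0,0,0,0]]'
python3 - <<'E'
from h import *
snap('wrist','w2')
E
```

```text
time_s: 2.7
ee_pos: [0.4526, -0.1641, 0.0937]
ee_rot: [0.596, 0.803, 0.0, -0.001]
ft_force: [0.3, -0.2, -0.1]
grip_width: 0.094
time_s: 3.32
ee_pos: [0.4535, -0.1653, 0.0357]
ee_rot: [0.597, 0.803, -0.0, -0.001]
ft_force: [-0.5, -0.2, 0.1]
grip_width: 0.0938
```

View pics/w2.png

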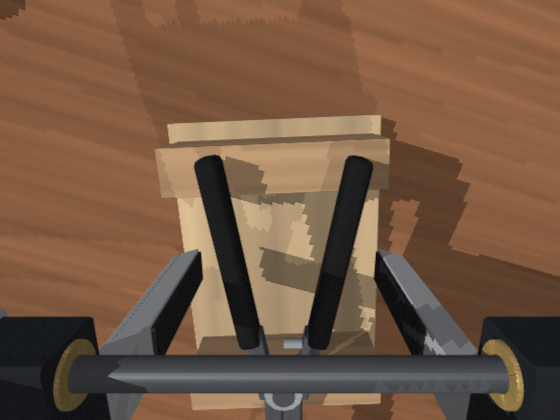

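The handles are centred between the fingers (handle ends at 209 and 358, fingers at 202 and 376). I'll squeeze now.

```bash
python3 -m handwheel '[[0,0,0,0],[0,0,0,0],[0,0,0,0],[0,0,0,0],[0,0,0,0]]' 0.02
python3 -m handwheel '[[0,0,0,0],[0,0,0,0],[0,0,0,0],[0,0,0,0],[0,0,0,0]]'
```

```text
time_s: 4.0
ee_pos: [0.4535, -0.1667, 0.0358]
ee_rot: [0.597, 0.802, -0.001, -0.0]
ft_force: [-3.2, -1.5, 4.1]
grip_width: 0.0476
time_s: 4.62
ee_pos: [0.4539, -0.1669, 0.0358]
ee_rot: [0.597, 0.802, -0.0, 0.0]
ft_force: [-2.9, -2.6, 5.1]
grip_width: 0.0328
```

```bash
python3 -m handwheel '[[0,0,0.005,0],[0,0,0.01,0],[0,0,0.02,0],[0,0,0.025,0],[0,0,0.02,0]]'
python3 -m handwheel '[[0,0,0.02,0],[0,0,0.01,0],[0,0,0,0],[0,0,0,0],[0,0,0,0]]'
python3 - <<'E'
from h import *
snap('wrist','w3'); snap('scene','s3'); snap('top','t3'); s=arm.get_state(); print(s['ee_pos'],s['wrist_torque'],s['grip_width'])
a=load('s3')['frame'][185:305,150:350]; w=load('w3')['frame']
im=np.hstack([cv2.resize(a,(700,420))[:, :],])
cv2.imwrite('pics/c3.png',np.vstack([cv2.resize(a,(500,300),interpolation=cv2.INTER_CUBIC),cv2.resize(w[220:],(500,300))[:, :]])[:,:,::-1])
E
```

```text
time_s: 5.25
ee_pos: [0.4539, -0.1658, 0.1164]
ee_rot: [0.597, 0.802, 0.0, 0.0]
ft_force: [-0.7, 0.4, -1.9]
grip_width: 0.0326
time_s: 5.88
ee_pos: [0.4531, -0.1658, 0.1444]
ee_rot: [0.597, 0.802, -0.0, -0.001]
ft_force: [-0.5, -0.3, -2.5]
grip_width: 0.0323
[ 0.4534451  -0.16602206  0.14484174] [-0.00956043  0.15521607 -0.03594514] 0.032507152015887435
```

View pics/c3.png

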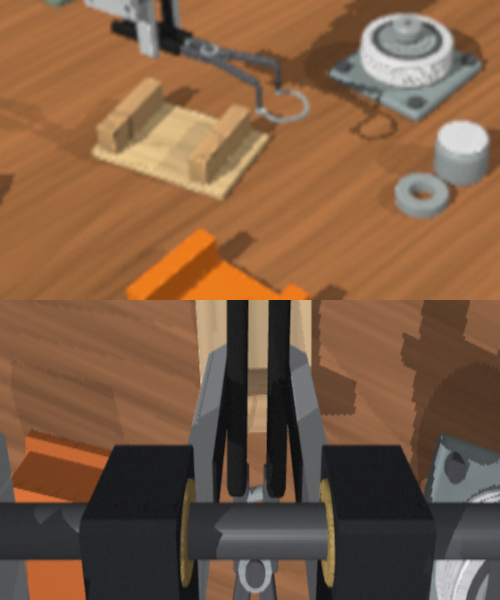

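The pliers are lifted and look level, and the ring is visibly spread. The pivot shows in the wrist view at about (286,410 of full frame). Next I'll put the stub in clear view of the wrist camera. Measuring the pivot and stub in the same camera cancels most of the calibration error.

```bash
python3 - <<'E'
from h import *
w=load('w3'); S=np.array([.566,.140,.085]); print(w['intrinsics'])
X=onz(w,440,170,.085); print('shift to put stub at (440,170):',S-X)
cx=[(255/500*560, 220+272/300*200)]; print(cx, onz(w,*cx[0],.1638+.011))
E
```

```text
[[358.17949925   0.         287.99724533]
 [  0.         358.17949925 212.68129716]
 [  0.           0.           1.        ]]
shift to put stub at (440,170): [ 1.83201982e-01  2.20328315e-01 -1.38777878e-17]
[(285.6, 401.3333333333333)] [ 0.51108203 -0.14915784  0.1748    ]
```

```bash
python3 -m handwheel '[[0.01,0.012,0,0],[0.02,0.024,0,0],[0.025,0.03,0,0],[0.025,0.03,0,0],[0.025,0.03,0,0]]'
python3 -m handwheel '[[0.025,0.03,0,0],[0.025,0.03,0,0],[0.02,0.024,0,0],[0.008,0.01,0,0],[0,0,0,0]]'
python3 -m handwheel '[[0,0,0,0],[0,0,0,0],[0,0,0,0],[0,0,0,0],[0,0,0,0]]'
python3 - <<'E'
from h import *
s=[arm.get_state()['ee_pos'] for _ in range(1)]; print(s)
snap('wrist','w4'); snap('top','t4'); snap('scene','s4')
E
```

```text
time_s: 6.65
ee_pos: [0.5599, -0.0382, 0.1453]
ee_rot: [0.597, 0.802, 0.0, -0.0]
ft_force: [0.4, -0.4, -2.6]
grip_width: 0.0324
time_s: 7.28
ee_pos: [0.6367, 0.0546, 0.1449]
ee_rot: [0.596, 0.803, -0.0, -0.0]
ft_force: [-1.5, 0.3, -2.4]
grip_width: 0.0324
time_s: 7.9
ee_pos: [0.6368, 0.0536, 0.1455]
ee_rot: [0.597, 0.802, 0.0, 0.0]
ft_force: [0.5, -0.7, -2.4]
grip_width: 0.0323
[array([0.63676222, 0.05357663, 0.1455133 ])]
```

View pics/w4.png

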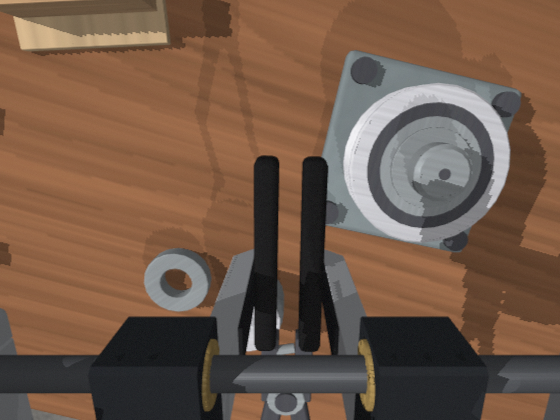

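The view is clear: the shaft-top dimple is at (445,174), the handle ends at (267,157) and (315,157), and the pivot at (286,401). The handles are parallel. I'll refine these and check the ring in the other two views.

```bash
python3 - <<'E'
from h import *
from scipy.spatial.transform import Rotation as Ro
w=load('w4'); f=w['frame']; hsv=cv2.cvtColor(f,cv2.COLOR_RGB2HSV); V=hsv[...,2]
# dimple
m=((V<75)[160:190,430:460]).astype(np.uint8); n,l,st,ce=cv2.connectedComponentsWithStats(m); print([ (st[i,4],ce[i]+[430,160]) for i in range(1,n)])
# handles
m=(V<45).astype(np.uint8); m[310:]=0;m[:,:245]=0;m[:,335:]=0
n,l,st,ce=cv2.connectedComponentsWithStats(m); E=[];A=[]
for i in range(1,n):
    if st[i,4]>1000:
        pts=np.argwhere(l==i)[:,::-1]; 
        mid=[(y,np.mean(pts[pts[:,1]==y,0])) for y in range(170,250)]
        k=np.polyfit(*zip(*mid),1); x=lambda y:np.polyval(k,y); v0=pts[:,1].min(); E.append(onz(w,x(v0),v0,.170)); a=onz(w,x(180),180,.1725);b=onz(w,x(245),245,.1725); A.append(np.arctan2(*(b-a)[1::-1])); print(st[i],v0,x(v0),a,b)
print('ends',E,'ang',A)
e=np.mean(E,0); a=np.mean(A)
P=onz(w,286,401,.0645+.111); print('P',P,'PE ang,dist',np.arctan2(*(P-e)[1::-1]),np.linalg.norm((P-e)[:2]))
S=onz(w,445,174,.085); print('S',S)
s=arm.get_state(); T=Ro.from_quat(s['ee_rot']).as_matrix(); xa=np.arctan2(T[1,0],T[0,0])-np.pi/2; print('tool axis',xa,s['ee_pos'])
u=np.array([np.cos(xa),np.sin(xa)])
print('ring from ends',e[:2]+.228*u,'from pivot',P[:2]+.098*u,'from tcp',s['ee_pos'][:2]+.16*u)
R=np.r_[s['ee_pos'][:2]+.16*u,.1265]
for n in 's4','t4':
    c=load(n); p=proj(c,R).round().astype(int); print(n,p, proj(c,R)); h,wd=30,40
    cv2.imwrite(f'pics/z{n}.png',cv2.resize(c['frame'][p[1]-h:p[1]+h,p[0]-wd:p[0]+wd],None,fx=6,fy=6,interpolation=cv2.INTER_CUBIC)[:,:,::-1])
cv2.imwrite('pics/c4.png',np.vstack([cv2.imread('pics/zs4.png')[30:-30],cv2.imread('pics/zt4.png')[30:-30]]))
E
```

```text
[]
[ 245  156   34  154 3802] 156 266.2659048288795 [0.58849311 0.02988793 0.1725    ] [0.61720313 0.03774792 0.1725    ]
[ 299  157   36  153 3894] 157 315.2081047819973 [0.58256302 0.04965917 0.1725    ] [0.61118783 0.05780031 0.1725    ]
ends [array([0.57899007, 0.02713728, 0.17      ]), array([0.57340025, 0.04725442, 0.17      ])] ang [np.float64(0.2672241029458582), np.float64(0.2770919560913344)]
P [0.6949387  0.07052143 0.1755    ] PE ang,dist 0.2736129883311242 0.12333135010033491
S [0.56817749 0.14372465 0.085     ]
tool axis 0.29169198590618417 [0.63680524 0.0537328  0.14547346]
ring from ends [0.79456414 0.10276253] from pivot [0.78879905 0.0987036 ] from tcp [0.79004663 0.09974451]
s4 [362 218] [361.52651478 218.19376037]
t4 [241 121] [241.00714068 120.73611227]
```

View pics/c4.png

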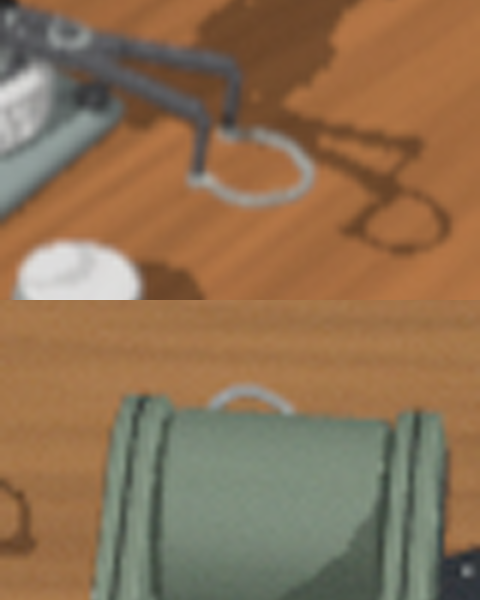

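In the scene view the ring sits about 3 px right of and below the prediction. The top view puts it slightly to the right. The wrist view shows the pliers yawed by roughly −0.017 rad in the jaws, so the ring is a few mm off nominal. I'll measure ring and stub in the same image pairs (s3 and t3), where the ring is against plain wood.

```bash
python3 - <<'E'
from h import *
u=np.array([np.cos(.29),np.sin(.29)]); R=np.r_[np.array([.4535,-.166])+.16*u,.1258]; S=np.array([.567,.142,.085])
rows=[]
for n in 's3','t3':
    c=load(n); r=[]
    for X in R,S:
        p=proj(c,X); q=p.round().astype(int); print(n,q,p)
        r.append(cv2.resize(c['frame'][q[1]-20:q[1]+20,q[0]-25:q[0]+25],None,fx=7,fy=7,interpolation=cv2.INTER_CUBIC)[:,:,::-1])
    rows.append(np.hstack(r))
cv2.imwrite('pics/c5.png',np.vstack(rows))
E
```

```text
s3 [261 225] [261.42879881 224.70653311]
s3 [312 193] [311.66287838 193.36529505]
t3 [315 182] [314.83209053 181.71890997]
t3 [226 197] [226.48899287 196.71266057]
```

View pics/c5.png

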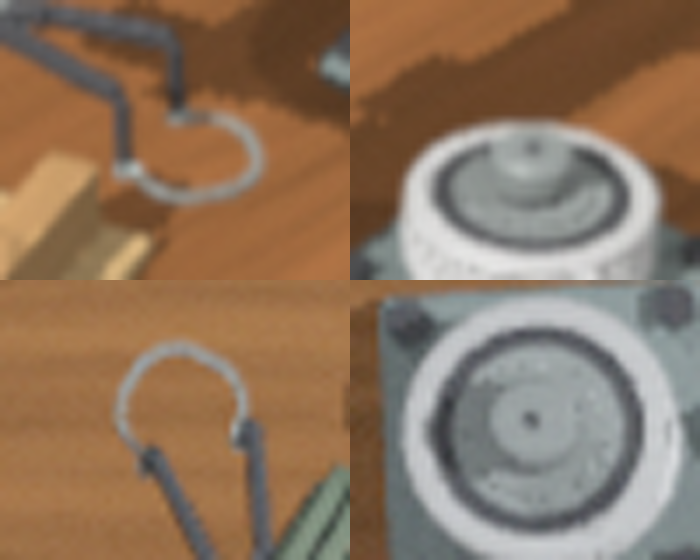

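The ring, jaws and shaft dimple are clear in both views. In the crops the ring centre is about (197,158) in s3 and (181,127+280) in t3. The dimple is at (533,150) and (531,419). Next I'll fit the ring ellipses and triangulate.

```bash
python3 - <<'E'
from h import *
def tri(o):
    A=0;b=0
    for c,p in o:
        q,d=ray(c,*p); d=d/np.linalg.norm(d); M=np.eye(3)-np.outer(d,d); A=A+M; b=b+M@q
    X=np.linalg.solve(A,b); return X,[(np.array(p)-proj(c,X)).round(2) for c,p in o]
un=lambda q,x,y:np.array([q[0]-25+(x+.5)/7-.5,q[1]-20+(y+.5)/7-.5])
out={}
for n,q,box in [('s3',(261,225),(138,105,280,215)),('t3',(315,182),(105,50,260,150))]:
    c=load(n); f=cv2.resize(c['frame'][q[1]-20:q[1]+20,q[0]-25:q[0]+25],None,fx=7,fy=7,interpolation=cv2.INTER_CUBIC)
    h=cv2.cvtColor(f,cv2.COLOR_RGB2HSV); m=(h[...,1]<85)&(h[...,2]>105); k=np.zeros_like(m); k[box[1]:box[3],box[0]:box[2]]=1
    if n=='s3': k[:130,:190]=0; k[:,:145]=0
    pts=np.argwhere(m&k)[:,::-1].astype(np.float32); e=cv2.fitEllipseDirect(pts); print(n,len(pts),e); out[n]=un(q,*e[0])
s,t=load('s3'),load('t3')
R,e=tri([(s,out['s3']),(t,out['t3'])]); S,e2=tri([(s,un((312,193),533-350,150)),(t,un((226,197),531-350,419-280))])
print('R',R,e,'S',S,e2)
g=np.array([.4535,-.166]); 
for z in (.1258,.120): print('t ring at z',z,onz(t,*out['t3'],z),'s',onz(s,*out['s3'],z))
print('stub top/scene at .085',onz(t,*un((226,197),181,139),.085),onz(s,*un((312,193),183,150),.085))
a=.29;u=np.array([np.cos(a),np.sin(a)]);v=np.array([-u[1],u[0]]); d=R[:2]-g; print('fwd',d@u,'lat',d@v,'dz',R[2]-.1638)
E
```

```text
s3 3291 ((197.20394897460938, 157.80384826660156), (82.39389038085938, 121.67149353027344), 85.76631927490234)
t3 3517 ((182.3660430908203, 130.5011749267578), (122.34764099121094, 126.94821166992188), 141.08224487304688)
R [ 0.61379996 -0.1211911   0.12120037] [array([ 0.8, -0.1]), array([0.59, 0.5 ])] S [0.56906726 0.14332855 0.08256138] [array([ 0.33, -0.07]), array([0.27, 0.26])]
t ring at z 0.1258 [ 0.61133736 -0.12257487  0.1258    ] s [ 0.61927961 -0.12317299  0.1258    ]
t ring at z 0.12 [ 0.61259045 -0.12302631  0.12      ] s [ 0.61397598 -0.1182768   0.12      ]
stub top/scene at .085 [0.56786382 0.14220399 0.085     ] [0.57184879 0.14163003 0.085     ]
fwd 0.16641966362010743 lat -0.002900275298700908 dz -0.04259963346649702
```

The two estimates agree. By triangulation the TCP target is (0.409,0.0985), and by wrist camera it is (0.409,0.099). I'll move over the stub and then lower to just above it.

```bash
python3 -m handwheel '[[-0.01,0.002,0,0],[-0.02,0.004,0,0],[-0.03,0.006,0,0],[-0.03,0.006,0,0],[-0.03,0.006,0,0]]'
python3 -m handwheel '[[-0.03,0.006,0,0],[-0.03,0.006,0,0],[-0.025,0.005,0,0],[-0.015,0.003,0,0],[-0.008,0.001,0,0]]'
python3 -m handwheel '[[0,0,-0.01,0],[0,0,-0.008,0],[0,0,-0.004,0],[0,0,0,0],[0,0,0,0]]'
python3 - <<'E'
from h import *
s=arm.get_state(); print(s['ee_pos'],s['grip_width'])
r=[]
for n in 's','t':
    c=snap({'s':'scene','t':'top'}[n],n+'6'); q=proj(c,[.568,.142,.095]).round().astype(int); print(q)
    r.append(cv2.resize(c['frame'][q[1]-20:q[1]+20,q[0]-25:q[0]+25],None,fx=8,fy=8,interpolation=cv2.INTER_CUBIC)[:,:,::-1])
cv2.imwrite('pics/c6.png',np.hstack(r))
E
```

```text
time_s: 8.68
ee_pos: [0.5151, 0.0781, 0.1454]
ee_rot: [0.597, 0.802, -0.0, -0.0]
ft_force: [-0.6, 0.4, -2.0]
grip_width: 0.0325
time_s: 9.3
ee_pos: [0.4082, 0.0989, 0.1456]
ee_rot: [0.597, 0.802, 0.0, 0.0]
ft_force: [0.4, -0.1, -3.3]
grip_width: 0.0326
time_s: 9.93
ee_pos: [0.4092, 0.0987, 0.1235]
ee_rot: [0.597, 0.802, 0.0, 0.0]
ft_force: [-0.0, 0.0, -2.7]
grip_width: 0.0327
[0.40916234 0.09871289 0.12352768] 0.03265109516320264
[312 191]
[226 196]
```

View pics/c6.png

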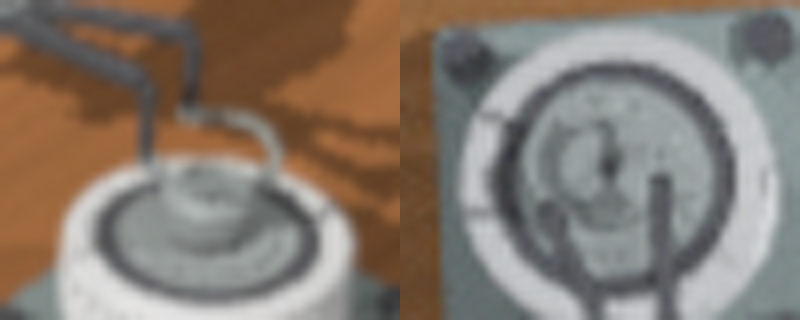

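The ring is hovering over the shaft and looks roughly concentric, but contrast is low. A difference image against the earlier frames (same background, no ring) will show it better.

```bash
python3 - <<'E'
from h import *
r=[]
for n,q in ('s',(312,191)),('t',(226,196)):
    a,b=[cv2.resize(load(n+k)['frame'][q[1]-20:q[1]+20,q[0]-25:q[0]+25],None,fx=8,fy=8,interpolation=cv2.INTER_CUBIC).astype(float) for k in '63']
    d=np.clip(128+2*(a-b),0,255).astype(np.uint8)[:,:,::-1]; r.append(d.copy())
    c=load(n+'3'); z=.102
    p=lambda X:tuple(((proj(c,X)-[q[0]-25,q[1]-20]+.5)*8-.5).round().astype(int).tolist())
    print(n,'axis at .085',p([.5682,.1425,.085]),'at .102',p([.5682,.1425,.102]))
cv2.imwrite('pics/c7.png',np.hstack(r))
E
```

```text
s axis at .085 (204, 183) at .102 (206, 148)
t axis at .085 (206, 166) at .102 (201, 158)
```

View pics/c7.png

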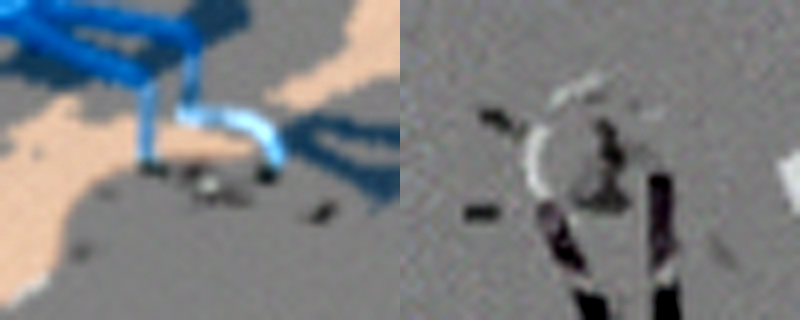

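Ring centre versus the shaft axis at the ring's height:
- **Top view:** ring (201,153), axis (202,159).
- **Scene view:** ring (206,158), axis (211,153).

The offsets are under 2 mm and partly disagree, so I'm leaving the position as is. The ring may also hang 1–2 mm low. I'll descend gently and watch the force.

```bash
python3 -m handwheel '[[0,0,-0.004,0],[0,0,-0.004,0],[0,0,-0.003,0],[0,0,-0.003,0],[0,0,0,0]]'
python3 -m handwheel '[[0,0,-0.001,0],[0,0,-0.001,0],[0,0,-0.001,0],[0,0,-0.001,0],[0,0,0,0]]'
python3 -c "
from plant import arm
s=arm.get_state();print(s['ft_force'],s['wrist_torque'])"
```

```text
time_s: 10.65
ee_pos: [0.4085, 0.0988, 0.1091]
ee_rot: [0.597, 0.802, -0.0, -0.0]
ft_force: [-0.3, 0.6, -2.6]
grip_width: 0.0327
time_s: 11.28
ee_pos: [0.4087, 0.0988, 0.1054]
ee_rot: [0.597, 0.802, -0.0, -0.0]
ft_force: [0.1, 0.0, -2.4]
grip_width: 0.0329
[ 0.11516106  0.01677199 -2.37745897] [ 0.0233304   0.17101486 -0.03587372]
```

```bash
for i in 1; do python3 -m handwheel '[[0,0,-0.001,0],[0,0,-0.001,0],[0,0,-0.001,0],[0,0,-0.001,0],[0,0,0,0]]'; done
python3 -c "
from plant import arm
s=arm.get_state();print(s['ft_force'],s['wrist_torque'])"
```

```text
time_s: 11.9
ee_pos: [0.4087, 0.0988, 0.1013]
ee_rot: [0.597, 0.802, -0.0, -0.0]
ft_force: [0.1, 0.0, -2.9]
grip_width: 0.0327
[ 1.47719396e-01  2.18872183e-03 -2.91607055e+00] [ 0.0176795   0.17714234 -0.05738399]
```

```bash
python3 -m handwheel '[[0,0,-0.001,0],[0,0,-0.001,0],[0,0,-0.001,0],[0,0,-0.001,0],[0,0,0,0]]'
python3 -c "
from plant import arm
s=arm.get_state();print(s['ft_force'],s['wrist_torque'])"
python3 -m handwheel '[[0,0,-0.001,0],[0,0,-0.001,0],[0,0,-0.001,0],[0,0,-0.001,0],[0,0,0,0]]'
python3 -c "
from plant import arm
s=arm.get_state();print(s['ft_force'],s['wrist_torque'])"
```

```text
time_s: 12.52
ee_pos: [0.4087, 0.0988, 0.0973]
ee_rot: [0.597, 0.802, -0.0, -0.0]
ft_force: [0.0, 0.2, -2.4]
grip_width: 0.0323
[ 0.01904464  0.18379731 -2.43076391] [-0.03984671  0.13299834 -0.04659103]
time_s: 13.15
ee_pos: [0.4087, 0.0988, 0.0933]
ee_rot: [0.597, 0.802, -0.0, -0.0]
ft_force: [0.4, 0.6, -2.6]
grip_width: 0.0327
[ 0.42033406  0.61410181 -2.64317393] [0.0672707  0.13233522 0.01544618]
```

```bash
python3 -m handwheel '[[0,0,-0.001,0],[0,0,-0.001,0],[0,0,-0.001,0],[0,0,-0.001,0],[0,0,0,0]]'
python3 -c "
from plant import arm
s=arm.get_state();print(s['ft_force'],s['wrist_torque'])"
python3 -m handwheel '[[0,0,-0.001,0],[0,0,-0.001,0],[0,0,0,0],[0,0,0,0],[0,0,0,0]]'
python3 - <<'E'
from h import *
s=arm.get_state();print(s['ft_force'],s['wrist_torque'])
r=[]
for n,q in ('s',(312,197)),('t',(226,196)):
    c=snap({'s':'scene','t':'top'}[n],n+'8'); a,b=[cv2.resize(x[q[1]-20:q[1]+20,q[0]-25:q[0]+25],None,fx=8,fy=8,interpolation=cv2.INTER_CUBIC).astype(float) for x in (c['frame'],load(n+'3')['frame'])]
    r.append(np.vstack([a,np.clip(128+2*(a-b),0,255)]).astype(np.uint8)[:250+320,:,::-1])
    p=lambda X:tuple(((proj(c,X)-[q[0]-25,q[1]-20]+.5)*8-.5).round().astype(int).tolist())
    print(n,'axis at .085',p([.5682,.1425,.085]),'at .0675',p([.5682,.1425,.0675]))
cv2.imwrite('pics/c8.png',np.hstack(r))
E
```

```text
time_s: 13.78
ee_pos: [0.4087, 0.0988, 0.0893]
ee_rot: [0.597, 0.802, -0.0, -0.0]
ft_force: [-0.1, -0.9, -2.7]
grip_width: 0.033
[-0.06143036 -0.9256319  -2.66480252] [-1.77345289e-02  1.77655995e-01 -4.20498918e-07]
time_s: 14.4
ee_pos: [0.4088, 0.0988, 0.0875]
ee_rot: [0.597, 0.802, 0.0, 0.0]
ft_force: [-0.5, 0.5, -3.1]
grip_width: 0.0329
[-0.45789213  0.53325374 -3.12482115] [ 0.03387302  0.16198722 -0.05715766]
s axis at .085 (204, 135) at .0675 (202, 170)
t axis at .085 (206, 166) at .0675 (212, 174)
```

View pics/c8.png

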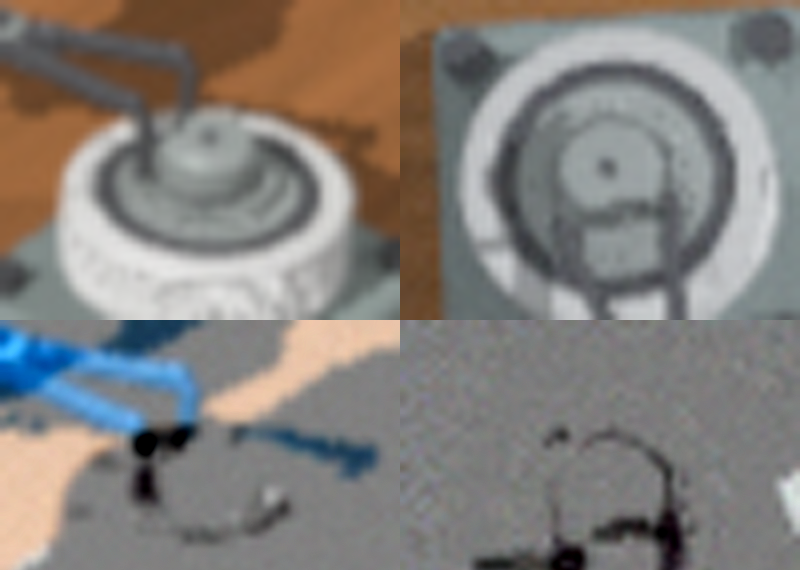

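The ring now encircles the shaft just above the washer and shows as a concentric outline in both difference images. That's 12 pictures viewed, so the rest is by force. I'll feel for the washer in 0.5 mm steps.

```bash
cat > fz.py <<'E'
from plant import arm
s=arm.get_state(); print('F',s['ft_force'].round(2),'T',s['wrist_torque'].round(3),'z',round(s['ee_pos'][2],4))
E
python3 -m handwheel '[[0,0,-0.0005,0],[0,0,0,0],[0,0,-0.0005,0],[0,0,0,0],[0,0,0,0]]';python3 fz.py
python3 -m handwheel '[[0,0,-0.0005,0],[0,0,0,0],[0,0,0,0],[0,0,0,0],[0,0,0,0]]';python3 fz.py
```

```text
time_s: 15.12
ee_pos: [0.4088, 0.0988, 0.0864]
ee_rot: [0.597, 0.802, 0.0, -0.0]
ft_force: [-0.4, -0.3, -2.3]
grip_width: 0.0323
F [-0.45 -0.35 -2.25] T [0.027 0.19  0.002] z 0.0864
time_s: 15.75
ee_pos: [0.4088, 0.0988, 0.086]
ee_rot: [0.597, 0.802, 0.0, 0.0]
ft_force: [0.2, 0.8, -2.7]
grip_width: 0.033
F [ 0.2   0.79 -2.7 ] T [-0.026  0.087 -0.021] z 0.086
```

```bash
python3 -m handwheel '[[0,0,0,0],[0,0,0,0],[0,0,0,0],[0,0,0,0],[0,0,0,0]]';python3 fz.py
python3 -m handwheel '[[0,0,-0.0005,0],[0,0,0,0],[0,0,0,0],[0,0,0,0],[0,0,0,0]]';python3 fz.py
```

```text
time_s: 16.38
ee_pos: [0.4088, 0.0988, 0.0859]
ee_rot: [0.597, 0.802, 0.0, -0.0]
ft_force: [0.1, 0.3, -2.6]
grip_width: 0.0324
F [ 0.09  0.3  -2.59] T [ 0.067  0.148 -0.01 ] z 0.0859
time_s: 17.0
ee_pos: [0.4088, 0.0988, 0.0855]
ee_rot: [0.597, 0.802, -0.0, 0.0]
ft_force: [-0.0, 0.6, -1.8]
grip_width: 0.0324
F [-0.02  0.55 -1.82] T [0.019 0.06  0.017] z 0.0855
```

```bash
python3 -m handwheel '[[0,0,0,0],[0,0,0,0],[0,0,0,0],[0,0,0,0],[0,0,0,0]]';python3 fz.py
python3 -m handwheel '[[0,0,-0.0005,0],[0,0,0,0],[0,0,0,0],[0,0,0,0],[0,0,0,0]]';python3 fz.py
```

```text
time_s: 17.62
ee_pos: [0.4088, 0.0988, 0.0854]
ee_rot: [0.597, 0.802, -0.0, 0.0]
ft_force: [0.7, -0.3, -2.2]
grip_width: 0.033
F [ 0.67 -0.29 -2.17] T [ 0.002  0.119 -0.002] z 0.0854
time_s: 18.25
ee_pos: [0.4088, 0.0988, 0.085]
ee_rot: [0.597, 0.802, 0.0, 0.0]
ft_force: [-0.0, -0.1, -2.5]
grip_width: 0.0328
F [-0.04 -0.06 -2.49] T [ 0.076  0.06  -0.024] z 0.085
```

```bash
python3 -m handwheel '[[0,0,0,0],[0,0,0,0],[0,0,0,0],[0,0,0,0],[0,0,0,0]]';python3 fz.py
python3 -m handwheel '[[0,0,-0.0005,0],[0,0,0,0],[0,0,0,0],[0,0,0,0],[0,0,0,0]]';python3 fz.py
```

```text
time_s: 18.88
ee_pos: [0.4088, 0.0988, 0.085]
ee_rot: [0.597, 0.802, 0.0, 0.0]
ft_force: [0.2, 0.2, -1.4]
grip_width: 0.0328
F [ 0.19  0.21 -1.36] T [0.043 0.    0.014] z 0.085
time_s: 19.5
ee_pos: [0.4087, 0.0988, 0.0844]
ee_rot: [0.597, 0.802, -0.0, -0.0]
ft_force: [0.2, -0.6, -2.1]
grip_width: 0.0329
F [ 0.2  -0.55 -2.07] T [ 0.034  0.069 -0.039] z 0.0844
```

The washer contact is very light: Ty fell from about 0.16 to 0.06 N·m, which is roughly 0.6 N at the ring. I'll let it settle once and do a last check.

```bash
python3 -m handwheel '[[0,0,0.0003,0],[0,0,0,0],[0,0,0,0],[0,0,0,0],[0,0,0,0]]';python3 fz.py
python3 - <<'E'
from h import *
c=snap('top','t9'); a=load('t0')['frame'].astype(int); d=np.abs(c['frame'].astype(int)-a).sum(2)
for n,(u,v,r) in dict(tin=(261,147,10),bearing=(284,148,9),offcut=(409,266,16),spanner=(129,275,12),flange=(229,202,24)).items(): print(n,d[v-r:v+r,u-r:u+r].mean().round(1))
s=arm.get_state(); print(s['time_s'],s['grip_width'],s['ft_force'],s['wrist_torque'])
E
```

```text
time_s: 20.12
ee_pos: [0.4088, 0.0988, 0.0847]
ee_rot: [0.597, 0.802, -0.0, 0.0]
ft_force: [-0.3, 0.8, -0.6]
grip_width: 0.0326
F [-0.32  0.76 -0.64] T [0.001 0.122 0.016] z 0.0847
tin 5.3
bearing 6.2
offcut 6.2
spanner 24.7
flange 22.7
20.175 0.032557091754280315 [ 0.75804323 -0.21462921 -2.37956932] [ 0.0494045   0.07009234 -0.04146603]
```

```bash
python3 -c "
from plant import arm
print(arm.sign_off())"
```

```text
the job is handed in; nothing more can be done
None
```

I took the pliers from the cradle, squeezed the handles to the stop, and lowered the spread ring over the stub axle to the groove. I handed in with it held there, after about 20 s of the 40 s allowed.

**What the last checks showed**
- **Squeeze:** the finger opening held at 32–33 mm from the squeeze to the end. That is about 1 mm under the stated 34 mm; the handles looked parallel and the ring wide open.
- **Descent:** there was no sideways force and no resistance passing over the shaft end.
- **Washer contact:** light. The wrist torque fell from about 0.16 to 0.07–0.12 N·m, which is roughly 0.3–0.6 N at the ring. Force readings are noisy, with one vertical reading of −0.6 N against the usual −2.5 N.
- **Ring around the shaft:** the last viewed pictures, with the tool about 3 mm above its final height, show the ring all round the shaft just above the washer. I judged the final height by force and tool height alone.
- **Other things on the bench:** the tin, bearing and offcut look unchanged in the top view. The spanner area differed more, which I put down to the arm's shadow in the first picture; the arm never went down near it.

**Where checks disagreed**
- **Centring:** the two cameras differed by 1–2 mm on where the ring sat over the shaft. I made no correction.
- **Level:** the ring hung about 2 mm lower than nominal, so it may tilt by up to about 0.8°. The moves cannot correct pitch.

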